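Clear a stranded cap from the feeder track into the catch drawer

TASK

A wide jar cap is stranded on the feeder's outfeed track, behind the low clamp strap that bridges the track. Pull the catch drawer under the track's open end right out by its handle, then slide the cap along the track, under the strap, and off the open end so that it drops into the drawer; be gentle, never ramming the strap or the track with the fingers. Leave the drawer open with the cap lying in it, and do not disturb the spare cap on the cabinet, the oil bottle or the spanner.

Things in the scene. Friction and masses are not known exactly. Their poses are not given: they have to be found in the camera images.
- cap: Stranded jar cap, 90 mm across, 32 mm high, open side up on the track floor; wall 3.5 mm, bottom 4 mm, so a hollow 83 mm wide and 28 mm deep. Origin: centre of its underside, z up; yaw means nothing. Closed fingertips can push its wall from outside or hook it from inside. Side walls and hold-down rods keep it captive: it can only slide along the track.
- track: Fixed straight steel channel 365 mm long. Origin: on the table below the middle of its open end; y points up the track to the closed end (y 365 mm), x across, z up. Floor at z 100 mm, 94 mm wide between walls 138 mm high. Above the walls two hold-down rods, top at z 146 mm, run from y 60 mm to the closed end; the gap between them is 72 mm. The cap starts at y 240 to 280 mm.
- track_exit (a point): Middle of the track floor's edge at the open end, same axes as the track. A clamp strap bridges the track, 40 mm wide along it, underside 46 mm, top 54 mm (screws 60 mm) above this point, feet out to x +-65 mm. Its middle is 95 to 165 mm up the track from here; where is not measured: find it by sight or gentle touch. The cap passes freely below it, fingers do not.
- cab_drawer0 (a joint): Opening of the catch drawer in m: 0 closed, 0.166 right out at its stop. It starts open by 0 to 0.02.
- cab_drawer0_handle (a point): Middle of the drawer's handle (moves with it): round steel bar 11 mm thick, 120 mm long, 52 mm above the table, 29 mm clear gap behind it. x points into the cabinet (the drawer opens along -x), y along the bar. The cabinet is 90 mm high, 35 mm behind the bar. The track's open end is 110 mm along +y and 35 mm along -x of the closed handle.
- drawer_floor (a point): Middle of the drawer's inner floor (moves with it), 22 mm above the table; x into the cabinet, y across, z up. Inside 195 mm (x) by 238 mm (y); side walls end 46 mm, the front panel 55 mm above this point. When the drawer is right out, the part in front of the cabinet lies below the track's open end.
- spare_cap: Leave alone: a loose cap of the same kind, lying on top of the cabinet. Origin: centre of its underside.
- oil_bottle: Leave alone: a loose plastic bottle 56 mm in diameter, 130 mm tall, on the table on the robot's side of the track. Origin: centre of its underside.
- spanner: Leave alone: a loose steel spanner 170 mm long, lying on the table on the far side of the track. Origin: near its middle, at its underside.
Not all that is in view belongs to the job. What is shaped like the cap but blue is not meant.

How it is judged:
By the outcome, as a careful person would: the job done as asked, in the order asked, and still so for the second after the job is handed in, with the robot touching nothing.
It also fails if it takes over 67 s, if anything falls off the work surface, if the arm or the gripper's body presses on something with over 40 N, if the wrist force passes 120 N, or if a joint passes its speed limit or range.

ROBOT

A 7-joint arm with a two-finger parallel gripper is mounted at the origin on the work surface. World frame = base frame: x ahead of the robot, y to its left, z up, the work surface at z = 0. Lengths are in m, angles in rad, forces in N, time in s.
With the tool pointing down it reaches from about 0.425 to 0.95 m from the base axis. Payload 4.7 kg.
Tool frame: the origin (TCP) lies at the very end of the fingers, on their centre line; the grasp point (between the pads) lies 19 mm behind it; z points along the fingers, y is the direction in which the jaws open and shut (so a half turn about z gives the same grasp; the last joint's range is limited). The gripper opens to 85 mm and grips with 20 to 120 N. Pads are 22 mm wide; open, the fingers measure 114 mm over their backs; the gripper's body (76 mm by 85 mm) begins 54 mm behind the grasp point. The pads swing forward as they close: fully open they stand 13 mm farther back than shut.
Start: joints at [-1.286, 0.469, -0.049, 1.532, 0.024, 1.141, -0.082], TCP at [0.208, 0.642, 0.231] pointing down, gripper open.
Joint ranges: [-2.59, 2.59], [-0.33, 1.99], [-1.39, 1.29], [0.1, 2.45], [-1.04, 4.18], [0.21, 1.99], [-2.66, 2.66]. Speed limits (rad/s): [2.57, 2.57, 3.14, 3.14, 3.14, 3.14, 3.14].

INTERFACE

Orientations are given as a unit quaternion [w, x, y, z].
In Python, from bench import read_state, camera, get_calibration, close_job gives the robot as it stands.
- The arm moves only by the shell command python3 -m creep 'ROWS' [FORCE]. ROWS is JSON, a list of rows, each a list of 3 entries, a list of its own where there are three numbers: the turn, a rotation vector about the tool's x, y, z in rad, then the shift along the tool's x, y, z in m, then the opening, from -1 (shut) to 1 (fully open). In form: [[[ax, ay, az], [dx, dy, dz], grip], ...]. A call has 1 to 10 rows; each row is the pose to reach, as a shift and turn from the pose commanded when the call began, along the tool's axes at that moment; what a row does not reach only later rows make up. A row lasts 1/8 s, in which the tool goes at most 62.5 mm and 10.7 degrees, less where a joint would pass 70% of its speed; a pose out of reach is approached as far as the arm can. A call with a gripper value outside its range is refused whole. The fingers move at their own pace and stop on an object; FORCE is the grip in N (left out, the last holds). Time passes only in rows, so rows that repeat a pose let the fingers close. It gives the time, the measured TCP pose, the force and the opening at its end, in the units of the state.
- read_state(): the state, without advancing time (a new reading comes with each control period).
- camera(name): name is "scene" or "top" or "wrist"; returns (picture, depth): 400x640x3 uint8, blue, green, red; 400x640 float32, m along the optical axis (not along the pixel's ray), 0 where there is no reading.
- get_calibration(name): a dict with "K" (3x3 intrinsics, pixels), "eye" and "rotation" of the camera in the world. Camera axes: x right, y down, z forward; pixel columns grow to the right and rows downward; lengths in m; the calibration is good to about 2 mm. A picture is of the moment at which its call begins: read the wrist's pose just before it. get_calibration takes no time and is no camera call; for the wrist camera it gives the pose at the moment of the call.
- close_job(): hands the job in, once; it reports no verdict.
The state is a dict: "t": time; "q": joint angles; "joint_vel": joint speeds; "effort": joint torques, N m; "tool_pos": TCP position; "tcp_rot": TCP orientation; "force": force on the tool from outside, world axes, zero at the start; "moment": the same for the moment, N m; "grip_width": finger opening in m.
Only numpy, scipy, OpenCV 4.12 (cv2) and the standard library are available. Lean on these libraries where they do the work, as an engineer would, in place of code of your own. Each camera call takes 0.05 s, during which the arm holds its last target. There are 200 camera calls.

## Working session

There is one attempt and no reset: what is moved stays moved. The work goes in short steps, Python scripts to look and compute and a shell command to move; the robot and the scene stay as the last step left them, time stands still between calls to the robot, and variables do not carry over. Pictures are saved under pics/ and viewed, about 8 in all and at most 12, crops included, and the job is handed in when it is done.

```bash
ls; mkdir -p pics
cat > h.py <<'E'
import numpy as np, cv2, json
from bench import read_state, camera, get_calibration
def snap(name,tag):
    c=get_calibration(name); p,d=camera(name)
    cv2.imwrite(f'pics/{tag}.png',p); np.savez(f'pics/{tag}.npz',p=p,d=d,K=c['K'],eye=c['eye'],R=c['rotation'])
    return p,d
def pts(tag):
    z=np.load(f'pics/{tag}.npz'); d=z['d']; v,u=np.mgrid[:d.shape[0],:d.shape[1]]
    r=np.stack([u,v,np.ones_like(u)],-1)@np.linalg.inv(z['K']).T*d[...,None]
    return r@z['R'].T+z['eye'],d
E
python3 - <<'E'
from h import *
s=read_state(); print(s)
for n in('scene','top'):
    snap(n,n+'0'); c=get_calibration(n); print(n,c)
E
```

```text
pics
{'t': 0.0, 'q': array([-1.28593061,  0.46947812, -0.04861379,  1.53368476,  0.02408132,
        1.1409974 , -0.0823146 ]), 'joint_vel': array([ 0.00153299,  0.00092177,  0.00011985, -0.00061583, -0.00165758,
       -0.00093   ,  0.00068449]), 'effort': array([-8.01936512e-04, -5.10312617e+01, -4.70707112e-02, -2.37714565e+01,
        1.06641487e-02,  7.53783592e-03, -3.77031398e-06]), 'tool_pos': array([0.20812829, 0.64150068, 0.23024063]), 'tcp_rot': array([-1.31646346e-04,  1.56227269e-01,  9.87720637e-01, -9.82647076e-04]), 'force': array([-0.58658315, -0.23984582, -0.04142308]), 'moment': array([ 0.00808504,  0.00760715, -0.07678928]), 'grip_width': 0.08529862891786293}
scene {'K': array([[422.47116411,   0.        , 329.03771351],
       [  0.        , 422.47116411, 190.73462032],
       [  0.        ,   0.        ,   1.        ]]), 'eye': array([1.25227472, 0.00919526, 0.56951463]), 'rotation': array([-0.32311156,  0.63911138,  0.62124479, -0.31810451])}
top {'K': array([[378.49129045,   0.        , 321.33792441],
       [  0.        , 378.49129045, 199.7590328 ],
       [  0.        ,   0.        ,   1.        ]]), 'eye': array([0.44403151, 0.00897145, 0.81967671]), 'rotation': array([-0.07329747,  0.7291807 , -0.67682091,  0.06954451])}
```

Run:
```python
s=open('h.py').read()
s=s.replace("import numpy as np, cv2, json","import numpy as np, cv2, json\nfrom scipy.spatial.transform import Rotation as Ro")
s=s.replace("return r@z['R'].T+z['eye'],d","q=z['R']; M=Ro.from_quat([q[1],q[2],q[3],q[0]]).as_matrix()\n    return r@M.T+z['eye'],d")
open('h.py','w').write(s)
from h import *
for t in('top0','scene0'):
    P,d=pts(t); print(t,[(u,v,P[v,u].round(3).tolist()) for u,v in((40,40),(320,200),(600,350),(100,350),(600,40))])
a=cv2.imread('pics/top0.png');b=cv2.imread('pics/scene0.png')
```

```text
top0 [(40, 40, [0.954, 0.727, -0.0]), (320, 200, [0.591, 0.021, 0.1]), (600, 350, [0.349, -0.531, 0.058]), (100, 350, [0.266, 0.447, -0.0]), (600, 40, [1.615, -1.203, -0.748])]
scene0 [(40, 40, [-1.379, -1.666, -0.185]), (320, 200, [0.507, 0.005, 0.001]), (600, 350, [0.891, 0.423, 0.0]), (100, 350, [0.87, -0.329, 0.002]), (600, 40, [0.236, 0.685, 0.261])]
```

View pics/top0.png

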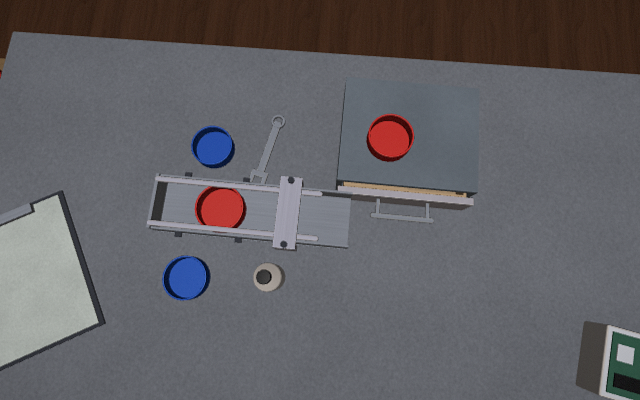

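View pics/scene0.png

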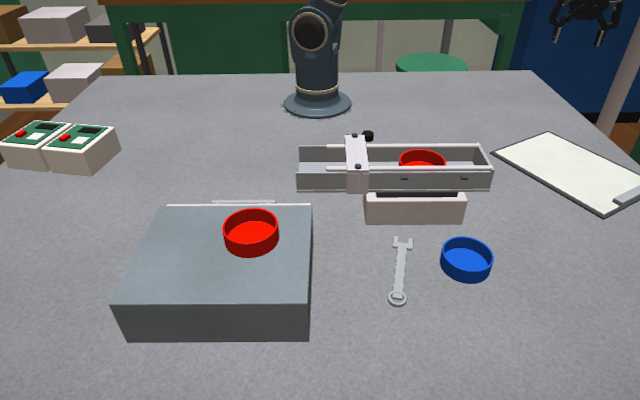

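Target is the red cap in the track, at top (220,209). Things it could be confused with are the red spare on the cabinet (390,138) and the blue caps (213,147) and (186,277). The handle bar is at (403,217), the strap at (288,213) and the bottle at (267,277).

Run:
```python
from h import *
P,d=pts('top0'); im=cv2.imread('pics/top0.png').astype(int)
v,u=np.mgrid[:400,:640]
def reg(u0,u1,v0,v1,z0,z1): return (u>=u0)&(u<=u1)&(v>=v0)&(v<=v1)&(P[...,2]>z0)&(P[...,2]<z1)
# floor between strap and open end
m=reg(302,358,180,260,.09,.11); Q=P[m]; 
r=cv2.minAreaRect(Q[:,:2].astype(np.float32)); print('floor',r,cv2.boxPoints(r).round(4).tolist(),np.median(Q[:,2]))
m=reg(255,320,170,260,.1495,.158); Q=P[m]; r=cv2.minAreaRect(Q[:,:2].astype(np.float32)); print('strap',r,cv2.boxPoints(r).round(4).tolist(),Q[:,2].min(),np.median(Q[:,2]),Q[:,2].max())
for nm,(a,b,c,e) in dict(rodtop=(155,265,170,200),rodbot=(150,265,215,245)).items():
    m=reg(a,b,c,e,.141,.150); Q=P[m]; l=cv2.fitLine(Q[:,:2].astype(np.float32),cv2.DIST_L2,0,.01,.01).ravel(); print(nm,len(Q),l.round(4),np.degrees(np.arctan2(l[1],l[0])),Q[:,2].max())
red=(im[...,2]>120)&(im[...,0]<80)&(im[...,1]<80)
for nm,(a,b,c,e) in dict(cap=(190,250,180,235),spare=(360,420,110,165)).items():
    m=red&reg(a,b,c,e,0,.3); Q=P[m]; zt=Q[:,2].max(); print(nm,Q[:,2].min().round(3),zt.round(3)); T=Q[Q[:,2]>zt-.006]; print(' rim bbox',T.min(0).round(4),T.max(0).round(4),cv2.minEnclosingCircle(T[:,:2].astype(np.float32)))
    B=Q[Q[:,2]<zt-.024]; print(' bot',B.mean(0).round(4),B.min(0).round(4),B.max(0).round(4))
m=reg(365,440,195,228,.040,.065); Q=P[m]; r=cv2.minAreaRect(Q[:,:2].astype(np.float32)); print('handle',r,cv2.boxPoints(r).round(4).tolist(),np.median(Q[:,2]))
m=reg(335,480,180,210,.05,.085); Q=P[m]; r=cv2.minAreaRect(Q[:,:2].astype(np.float32)); print('front',r,cv2.boxPoints(r).round(4).tolist(),np.median(Q[:,2]))
m=reg(330,490,80,200,.086,.095); Q=P[m]; r=cv2.minAreaRect(Q[:,:2].astype(np.float32)); print('cab',r,cv2.boxPoints(r).round(4).tolist(),np.median(Q[:,2]))
m=reg(245,290,255,300,.1,.15); Q=P[m]; print('bottle',cv2.minEnclosingCircle(Q[:,:2].astype(np.float32)),Q[:,2].max())
b=cv2.resize(im.astype(np.uint8)[150:270,140:500],None,fx=2.2,fy=2.2,interpolation=cv2.INTER_CUBIC); cv2.imwrite('pics/crop0.png',b)
print(Ro.from_quat(np.roll(read_state()['tcp_rot'],-1)).as_matrix().round(3))
```

```text
floor ((0.5699763298034668, 0.007942069321870804), (0.09863574057817459, 0.13946209847927094), 88.37165832519531) [[0.49889999628067017, -0.039400000125169754], [0.6383000016212463, -0.043299999088048935], [0.6410999894142151, 0.05530000105500221], [0.5016999840736389, 0.05920000001788139]] 0.10044917160941802
strap ((0.5548869371414185, 0.07658008486032486), (0.04009285196661949, 0.13009536266326904), 88.7250747680664) [[0.4893999993801117, 0.057999998331069946], [0.6194999814033508, 0.05510000139474869], [0.6204000115394592, 0.09520000219345093], [0.4902999997138977, 0.09809999912977219]] 0.14974080942816326 0.15446430879693362 0.15796555781145438
rodtop 640 [0.0038 1.     0.5978 0.2315] 89.78321 0.14858018463315104
rodbot 650 [0.0251 0.9997 0.5166 0.2185] 88.55942 0.1490033493989701
cap 0.099 0.142
 rim bbox [0.5213 0.1947 0.1404] [0.5219 0.2145 0.1417] ((0.5214691162109375, 0.20459339022636414), 0.010007651522755623)
 bot [0.5605 0.2092 0.1046] [0.5257 0.1715 0.0989] [0.5982 0.2581 0.1091]
spare 0.089 0.126
 rim bbox [ 0.6816 -0.1512  0.1201] [ 0.7707 -0.0632  0.1261] ((0.7265213
[... 530 characters left out ...]
0144329071), 0.060742732137441635) [[0.5873000025749207, -0.008999999612569809], [0.5875999927520752, -0.2897999882698059], [0.6392999887466431, -0.2897000014781952], [0.6389999985694885, -0.008899999782443047]] 0.07663688912114808
cab ((0.747818112373352, -0.15178875625133514), (0.2808751165866852, 0.22710354626178741), 88.7576904296875) [[0.6312000155448914, -0.2897000014781952], [0.858299970626831, -0.2946999967098236], [0.8644000291824341, -0.013799999840557575], [0.6373000144958496, -0.008899999782443047]] 0.09035543431927795
bottle ((0.4382713735103607, 0.11019056290388107), 0.01595241017639637) 0.1343746541089138
[[-0.951  0.309 -0.   ]
 [ 0.309  0.951 -0.002]
 [-0.    -0.002 -1.   ]]
```

View pics/crop0.png

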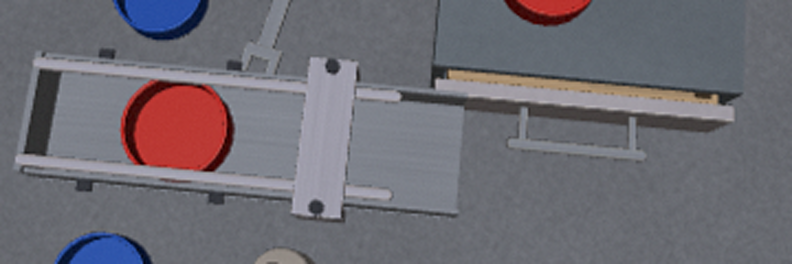

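```bash
cat >> h.py <<'E'
def go(x,y,z,yaw,tilt=None):
    """shift/turn in tool axes to reach TCP (x,y,z), tool down, tool-y axis at yaw (deg, world)"""
    s=read_state(); R=Ro.from_quat(np.roll(s['tcp_rot'],-1)); a=np.radians(yaw)
    yy=np.array([np.cos(a),np.sin(a),0]); zz=np.array([0,0,-1.]); T=Ro.from_matrix(np.stack([np.cross(yy,zz),yy,zz],1))
    print('turn',(R.inv()*T).as_rotvec().round(3),'shift',R.inv().apply(np.array([x,y,z])-s['tool_pos']).round(4),'q',s['q'].round(2),'pos',s['tool_pos'].round(4),'F',s['force'].round(1),'t',round(s['t'],2))
E
python3 - <<'E'
from h import *
P,d=pts('top0')
for u in (380,390,400,410,420,430):
    c=[(v,P[v,u].round(4).tolist()) for v in range(208,224) if .048<P[v,u,2]<.066]; print(u,c)
go(.576,-.149,.2,-1.3)
E
```

```text
380 [(213, [0.5819, -0.1029, 0.0556]), (214, [0.5792, -0.1025, 0.0589]), (215, [0.5775, -0.1028, 0.0572]), (216, [0.5753, -0.1028, 0.0578]), (217, [0.5736, -0.1032, 0.0556])]
390 [(214, [0.5813, -0.1233, 0.0558]), (215, [0.5788, -0.123, 0.0584]), (216, [0.5767, -0.123, 0.0587]), (217, [0.575, -0.1234, 0.0565]), (218, [0.573, -0.1236, 0.0558])]
400 [(215, [0.5807, -0.1437, 0.0561]), (216, [0.5786, -0.1437, 0.0565]), (217, [0.5762, -0.1435, 0.0582]), (218, [0.5744, -0.1438, 0.057]), (219, [0.5726, -0.1441, 0.0555])]
410 [(216, [0.5797, -0.1636, 0.0586]), (217, [0.5778, -0.1639, 0.0576]), (218, [0.5758, -0.1639, 0.0577]), (219, [0.5739, -0.1643, 0.0565]), (220, [0.5718, -0.1643, 0.0566])]
420 [(217, [0.5799, -0.185, 0.0546]), (218, [0.5772, -0.1841, 0.0583]), (219, [0.5751, -0.1842, 0.0581]), (220, [0.5735, -0.1849, 0.0554]), (221, [0.5723, -0.1861, 0.0508])]
430 [(218, [0.5787, -0.2045, 0.0581]), (219, [0.5764, -0.2041, 0.0594]), (220, [0.5745, -0.2044, 0.0587]), (221, [0.5731, -0.2055, 0.0549]), (222, [0.571, -0.2054, 0.0551])]
turn [-1.00e-03  1.00e-03  1.28e+00] shift [-0.5938 -0.6384  0.0315] q [-1.29  0.47 -0.05  1.53  0.02  1.14 -0.08] pos [0.2082 0.6415 0.2303] F [ 0.5 -0.2 -0.5] t 0.1
```

```bash
python3 -m creep '[[[0,0,0.13],[-0.042,-0.046,0],0],[[0,0,0.26],[-0.085,-0.091,0],0],[[0,0,0.39],[-0.127,-0.137,0],0],[[0,0,0.52],[-0.17,-0.182,0],0],[[0,0,0.65],[-0.212,-0.228,0],0],[[0,0,0.78],[-0.254,-0.274,0],0],[[0,0,0.91],[-0.297,-0.319,0],0],[[0,0,1.04],[-0.339,-0.365,0],0],[[0,0,1.17],[-0.382,-0.41,0],0],[[0,0,1.28],[-0.424,-0.456,0],-0.3]]'
python3 -c "
from h import *
go(.5766,-.149,.2,-1.3)"
```

```text
t: 1.35
tool_pos: [0.4713, 0.0757, 0.2313]
tcp_rot: [-0.0, 0.716, 0.698, 0.0]
force: [0.9, 0.8, -0.1]
grip_width: 0.03
turn [ 0.    -0.001 -0.004] shift [-0.2218  0.1112  0.0312] q [-0.67  0.14  0.47  2.01 -0.08  1.01 -0.19] pos [0.4713 0.0757 0.2313] F [ 0.9  0.8 -0.1] t 1.35
```

```bash
python3 -m creep '[[[0,0,0],[-0.056,0.028,0],-0.35],[[0,0,0],[-0.111,0.056,0],-0.35],[[0,0,0],[-0.166,0.083,0.01],-0.35],[[0,0,0],[-0.222,0.111,0.03],-0.35],[[0,0,0],[-0.222,0.111,0.08],-0.35],[[0,0,0],[-0.222,0.111,0.10],-0.35],[[0,0,0],[-0.222,0.111,0.10],-0.35]]'
python3 - <<'E'
from h import *
snap('wrist','w1'); go(.5766,-.149,.04,-1.3)
P,d=pts('w1'); v,u=np.mgrid[:400,:640]
m=(P[...,2]>.045)&(P[...,2]<.062)&(P[...,0]>.55)&(P[...,0]<.592)&(abs(P[...,1]+.149)<.05); Q=P[m]; print(len(Q),Q.mean(0) if len(Q) else 0,[Q[abs(Q[:,1]-y)<.006].mean(0).round(4).tolist() for y in(-.19,-.17,-.15,-.13,-.11)])
E
```

```text
t: 2.22
tool_pos: [0.5752, -0.1467, 0.1292]
tcp_rot: [-0.002, 0.715, 0.699, -0.001]
force: [0.1, -0.2, 0.6]
grip_width: 0.0277
turn [-0.002 -0.    -0.   ] shift [-0.002   0.0004  0.0908] q [-0.22  0.48  0.54  1.85 -0.31  0.89  0.44] pos [ 0.5764 -0.147   0.1308] F [-0.   0.   0.9] t 2.27
1759 [ 0.57631686 -0.14848039  0.05728218] [[0.5769, -0.1912, 0.0567], [0.575, -0.17, 0.0572], [0.5755, -0.15, 0.0574], [0.5759, -0.13, 0.0575], [0.5764, -0.1099, 0.0575]]
```

View pics/w1.png

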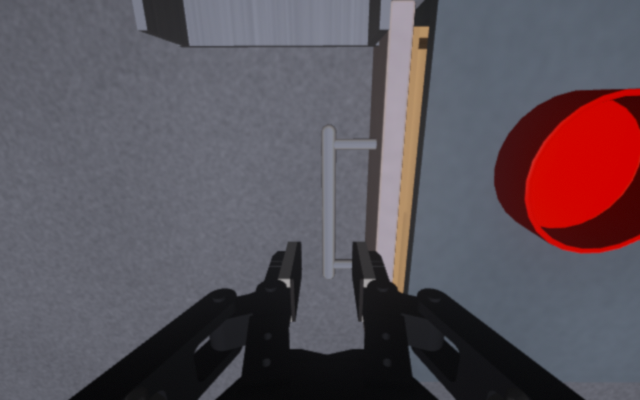

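The bar stands at column 328, rows 128–278, midway between the open fingers (295 and 360). Lower onto it and grip.

```bash
python3 -m creep '[[[0,0,0],[-0.002,0,0.03],-0.35],[[0,0,0],[-0.002,0,0.06],-0.35],[[0,0,0],[-0.002,0,0.08],-0.35],[[0,0,0],[-0.002,0,0.094],-0.35],[[0,0,0],[-0.002,0,0.094],-0.35],[[0,0,0],[-0.002,0,0.094],-1],[[0,0,0],[-0.002,0,0.094],-1],[[0,0,0],[-0.002,0,0.094],-1]]' 40
```

```text
t: 3.28
tool_pos: [0.5773, -0.1493, 0.0381]
tcp_rot: [0.001, 0.715, 0.699, 0.001]
force: [0.3, -0.5, 4.0]
grip_width: 0.0093
```

```bash
python3 -m creep '[[[0,0,0],[0,-0.005,0],-1],[[0,0,0],[0,-0.015,0],-1],[[0,0,0],[0,-0.03,0],-1],[[0,0,0],[0,-0.05,0],-1],[[0,0,0],[0,-0.07,0],-1],[[0,0,0],[0,-0.09,0],-1],[[0,0,0],[0,-0.11,0],-1],[[0,0,0],[0,-0.125,0],-1],[[0,0,0],[0,-0.135,0],-1],[[0,0,0],[0,-0.14,0],-1]]'
```

```text
t: 4.53
tool_pos: [0.4363, -0.1462, 0.0381]
tcp_rot: [0.001, 0.715, 0.699, 0.001]
force: [1.6, -1.2, 7.9]
grip_width: 0.0094
```

```bash
python3 -m creep '[[[0,0,0],[0,-0.005,0],-1],[[0,0,0],[0,-0.01,0],-1],[[0,0,0],[0,-0.013,0],-1],[[0,0,0],[0,-0.013,0],-1]]'; python3 -m creep '[[[0,0,0],[0,-0.003,0],-1],[[0,0,0],[0,-0.006,0],-1],[[0,0,0],[0,-0.006,0],-1]]'
```

```text
t: 5.03
tool_pos: [0.4233, -0.1459, 0.038]
tcp_rot: [0.0, 0.715, 0.699, 0.0]
force: [-0.3, -0.8, 10.2]
grip_width: 0.0093
t: 5.4
tool_pos: [0.4192, -0.1459, 0.0381]
tcp_rot: [0.002, 0.715, 0.699, 0.001]
force: [4.1, -1.0, 5.7]
grip_width: 0.0095
```

```bash
python3 -m creep '[[[0,0,0],[0,-0.002,0],-1],[[0,0,0],[0,-0.004,0],-1],[[0,0,0],[0,-0.004,0],-1]]'
```

```text
t: 5.78
tool_pos: [0.4192, -0.1459, 0.0382]
tcp_rot: [0.005, 0.715, 0.699, 0.003]
force: [13.1, -1.1, -7.0]
grip_width: 0.009
```

```bash
python3 -m creep '[[[0,0,0],[0,0.004,0],-1],[[0,0,0],[0,0.004,0],-0.35],[[0,0,0],[0,0.004,0],-0.35],[[0,0,0],[0,0.004,0],-0.35],[[0,0,0],[0,0.004,-0.03],-0.35],[[0,0,0],[0,0.004,-0.08],-0.35],[[0,0,0],[0,0.004,-0.14],-0.35],[[0,0,0],[0,0.004,-0.18],-0.35],[[0,0,0],[0,0.004,-0.18],-0.35]]'
python3 - <<'E'
from h import *
go(.559,.281,.22,-1.3)
snap('top','top1')
P,d=pts('top1'); v,u=np.mgrid[:400,:640]
m=(P[...,2]>.048)&(P[...,2]<.062)&(P[...,0]>.38)&(P[...,0]<.45)&(P[...,1]>-.23)&(P[...,1]<-.08); print(m.sum(),P[m].mean(0) if m.sum() else 0)
E
```

```text
t: 6.9
tool_pos: [0.4192, -0.1457, 0.2198]
tcp_rot: [0.002, 0.715, 0.699, 0.003]
force: [-0.3, -0.2, -0.1]
grip_width: 0.0274
turn [ 0.006 -0.001  0.   ] shift [0.4298 0.1301 0.001 ] q [-0.37  0.09  0.66  2.1  -0.07  0.96  0.31] pos [ 0.4192 -0.1457  0.2198] F [-0.3 -0.2 -0.1] t 6.9
353 [ 0.42247329 -0.12667582  0.05647023]
```

View pics/top1.png

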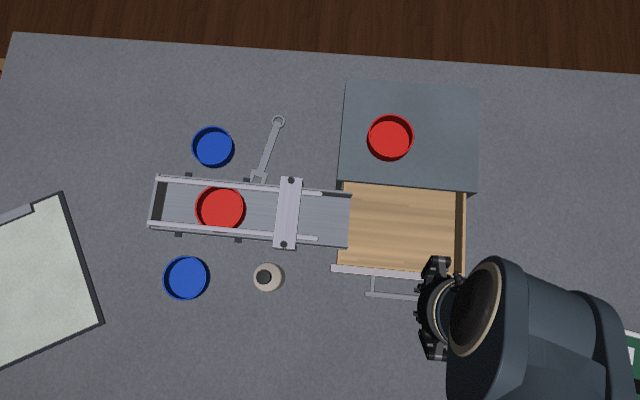

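The drawer is right out: its front runs along rows 268–276 and the handle is at (390,294). The track, caps and bottle are unchanged. Next, go above the gap behind the cap.

```bash
python3 -m creep '[[[0.006,0,0],[0.043,0.013,0],-1],[[0.006,0,0],[0.1,0.03,0],-1],[[0.006,0,0],[0.158,0.048,0],-1],[[0.006,0,0],[0.215,0.065,0],-1],[[0.006,0,0],[0.272,0.082,0],-1],[[0.006,0,0],[0.33,0.1,0],-1],[[0.006,0,0],[0.38,0.115,0],-1],[[0.006,0,0],[0.43,0.13,0],-1],[[0.006,0,0],[0.43,0.13,0],-1],[[0.006,0,0],[0.43,0.13,0],-1]]'
python3 - <<'E'
from h import *
go(.559,.281,.12,-1.3); p,d=snap('wrist','w2')
P,d=pts('w2'); im=p.astype(int)
red=(im[...,2]>100)&(im[...,0]<80)&(im[...,1]<80)&(P[...,2]>.09)&(P[...,2]<.15); Q=P[red]; print(Q.min(0),Q.max(0))
T=Q[Q[:,2]>.127]; print(T.min(0),T.max(0))
for y in (.16,.2,.24,.26,.28,.3):
    m=(abs(P[...,1]-y)<.004)&(P[...,2]>.139)&(P[...,2]<.15)&(abs(P[...,0]-.556)<.06); X=P[m][:,0]; a,b=X[X<.556],X[X>.556]; print(y,len(X),a.min() if len(a) else 0,a.max() if len(a) else 0,b.min() if len(b) else 0,b.max() if len(b) else 0)
E
```

```text
t: 8.2
tool_pos: [0.5567, 0.28, 0.215]
tcp_rot: [-0.002, 0.715, 0.699, -0.004]
force: [0.0, -0.3, -0.1]
grip_width: 0.0003
turn [-0.009  0.003 -0.001] shift [0.0014 0.0032 0.095 ] q [-0.83  0.42  0.4   1.69 -0.18  1.08 -0.39] pos [0.5567 0.28   0.215 ] F [ 0.  -0.3 -0.1] t 8.2
[0.51467502 0.18095266 0.10287495] [0.59779696 0.25140551 0.14301794]
[0.5192289  0.22414276 0.12753577] [0.5936943  0.25140551 0.14301794]
0.16 0 0 0 0 0
0.2 73 0.5052458499614527 0.5201320431201483 0.592116657358438 0.6064786733622413
0.24 255 0.5062999265722505 0.5211155185049219 0.5933025730267385 0.607566889907527
0.26 279 0.5068408409610891 0.5216490560977142 0.5935717640818994 0.608271762127139
0.28 309 0.5070642855068627 0.5219127113491304 0.5938860081175521 0.6087638577143168
0.3 323 0.5075933853608812 0.5225258271902612 0.5943743758743142 0.6093508058041069
```

View pics/w2.png

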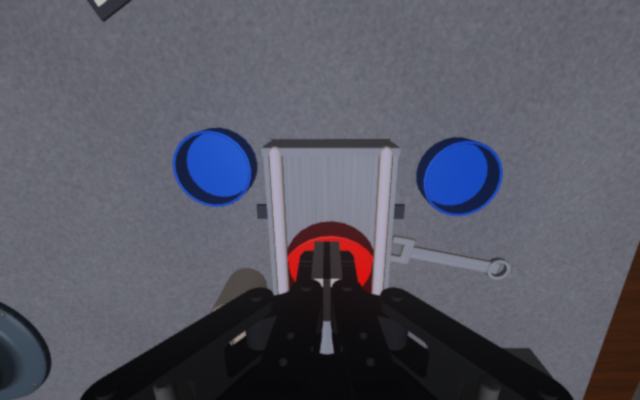

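Run:
```python
from h import *
P,d=pts('w2'); T=np.array([.5567,.28,.215])
m=(P[...,2]>.205)&(d>0); Q=P[m]-T
for a in range(-5,100,8):
    s=Q[(Q[:,2]>=a/1e3)&(Q[:,2]<(a+8)/1e3)]
    if len(s): print(a,len(s),'x',s[:,0].min().round(3),s[:,0].max().round(3),'y',s[:,1].min().round(3),s[:,1].max().round(3))
go(.558,.283,.118,-1.3)
```

```text
3 221 x -0.013 0.012 y 0.006 0.012
11 428 x -0.014 0.013 y 0.007 0.012
19 515 x -0.014 0.013 y 0.006 0.013
27 538 x -0.014 0.013 y 0.006 0.013
35 716 x -0.018 0.018 y -0.011 0.013
43 1825 x -0.033 0.033 y -0.011 0.015
51 4862 x -0.04 0.04 y -0.012 0.016
59 3824 x -0.045 0.046 y -0.011 0.019
67 6172 x -0.052 0.053 y -0.011 0.019
75 8184 x -0.059 0.059 y -0.009 0.02
83 9600 x -0.062 0.063 y 0.002 0.02
91 2064 x -0.061 0.056 y 0.012 0.023
turn [-0.009  0.002 -0.002] shift [0.0039 0.0017 0.0977] q [-0.83  0.42  0.4   1.69 -0.18  1.08 -0.39] pos [0.557  0.2793 0.2157] F [ 0.3 -0.3 -0.1] t 8.25
```

```bash
python3 -m creep '[[[-0.006,0,0],[0.003,0.001,0.03],-1],[[-0.006,0,0],[0.003,0.001,0.06],-1],[[-0.006,0,0],[0.003,0.001,0.075],-1],[[-0.006,0,0],[0.003,0.001,0.085],-1],[[-0.006,0,0],[0.003,0.001,0.095],-1],[[-0.006,0,0],[0.003,0.001,0.098],-1],[[-0.006,0,0],[0.003,0.001,0.098],-1]]'; python3 -c "
from h import *
go(.5545,.114,.117,-1.3)"
```

```text
t: 9.12
tool_pos: [0.5582, 0.2846, 0.1195]
tcp_rot: [0.0, 0.715, 0.699, 0.0]
force: [0.4, 0.2, -0.1]
grip_width: -0.0001
turn [ 0. -0. -0.] shift [-0.1707  0.0002  0.0025] q [-0.8   0.52  0.37  1.78 -0.23  0.88 -0.36] pos [0.5582 0.2846 0.1195] F [ 0.4  0.2 -0.1] t 9.12
```

```bash
python3 -m creep '[[[0,0,0],[-0.008,0,0.002],-1],[[0,0,0],[-0.016,0,0.002],-1],[[0,0,0],[-0.024,0,0.002],-1],[[0,0,0],[-0.034,0,0.002],-1],[[0,0,0],[-0.046,0,0.002],-1],[[0,0,0],[-0.058,0,0.002],-1],[[0,0,0],[-0.07,0,0.002],-1],[[0,0,0],[-0.082,0,0.002],-1],[[0,0,0],[-0.092,0,0.002],-1],[[0,0,0],[-0.1,0,0.002],-1]]'
```

```text
t: 10.38
tool_pos: [0.5558, 0.1841, 0.1174]
tcp_rot: [-0.0, 0.715, 0.699, 0.0]
force: [-1.1, 2.2, 1.7]
grip_width: 0.0002
```

Run:
```python
from h import *
p,d=snap('wrist','w3'); go(.5545,.114,.117,-1.3)
cv2.imwrite('pics/s3.png',cv2.resize(camera('scene')[0][100:240,260:520],None,fx=3,fy=3,interpolation=cv2.INTER_CUBIC))
```

```text
turn [-0.     0.001 -0.002] shift [-0.0687  0.0004  0.0004] q [-0.68  0.46  0.38  1.88 -0.22  0.84 -0.21] pos [0.5557 0.1827 0.1174] F [-0.9  1.1  1.7] t 10.43
```

View pics/s3.png

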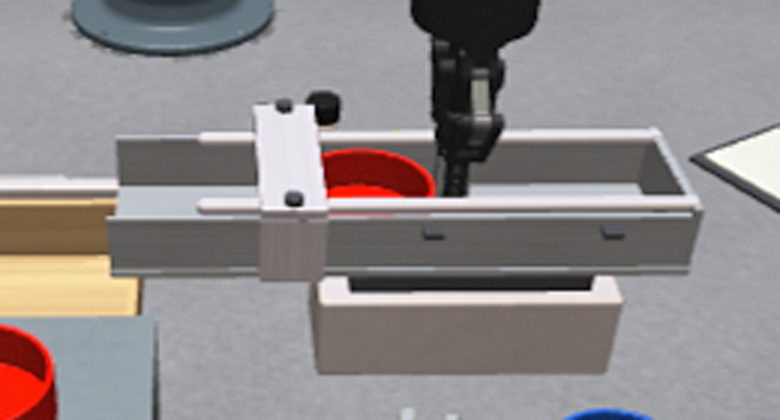

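The finger at crop (450,185) is touching the cap's rear wall, and the cap is just entering below the strap. Continue to just short of the strap.

```bash
python3 -m creep '[[[0,0,0],[-0.008,0,0],-1],[[0,0,0],[-0.018,0,0],-1],[[0,0,0],[-0.028,0,0],-1],[[0,0,0],[-0.038,0,0],-1],[[0,0,0],[-0.046,0,0],-1],[[0,0,0],[-0.054,0,0],-1],[[0,0,0],[-0.06,0,0],-1],[[0,0,0],[-0.065,0,0],-1],[[0,0,0],[-0.068,0,0],-1],[[0,0,0],[-0.069,0,0],-1]]'
```

```text
t: 11.72
tool_pos: [0.5542, 0.1155, 0.1173]
tcp_rot: [-0.0, 0.715, 0.699, 0.0]
force: [-0.9, 0.4, -0.9]
grip_width: -0.0001
```

```bash
python3 -m creep '[[[0,0,0],[-0.002,0,0],-1],[[0,0,0],[-0.002,0,0],-1],[[0,0,0],[0.004,0,0],-1],[[0,0,0],[0.006,0,-0.02],-1],[[0,0,0],[0.006,0,-0.06],-1],[[0,0,0],[0.006,0,-0.1],-1],[[0,0,0],[-0.04,0,-0.103],-1],[[0,0,0],[-0.08,0,-0.103],-1],[[0,0,0],[-0.08,0,-0.103],-1]]'
python3 - <<'E'
from h import *
p,d=snap('wrist','w4'); go(.5525,.035,.117,-1.3)
P,d=pts('w4'); im=p.astype(int)
s=(P[...,2]>.150)&(P[...,2]<.157)&(abs(P[...,0]-.5545)<.025)&(abs(P[...,1]-.077)<.04); Q=P[s]; print('strap',len(Q),Q.min(0),Q.max(0))
snap('top','top2'); P,d=pts('top2'); im=cv2.imread('pics/top2.png').astype(int)
for t in('w4','top2'):
    P,d=pts(t); im=cv2.imread(f'pics/{t}.png').astype(int)
    red=(im[...,2]>100)&(im[...,0]<80)&(im[...,1]<80)&(P[...,2]>.09)&(P[...,2]<.15)&(P[...,0]<.62)&(P[...,0]>.5); Q=P[red]; print(t,len(Q),Q.min(0).round(4),Q.max(0).round(4)); B=Q[Q[:,2]<.108]; B=B[(abs(B[:,0]-.553)<.02)]; print(B.min(0).round(4),B.max(0).round(4)); B=Q[(Q[:,2]>.127)&(abs(Q[:,0]-.553)<.015)]; print(B.min(0).round(4),B.max(0).round(4))
E
```

```text
t: 12.85
tool_pos: [0.5524, 0.0318, 0.2209]
tcp_rot: [0.001, 0.717, 0.697, -0.0]
force: [-0.7, -0.7, 0.0]
grip_width: 0.0
turn [ 0.001 -0.    -0.003] shift [ 0.0005 -0.      0.1036] q [-0.51  0.29  0.47  1.86 -0.15  1.02 -0.01] pos [0.5524 0.0345 0.2206] F [-0.1  0.8  0.5] t 12.9
strap 3836 [0.52950363 0.05655161 0.15001047] [0.57945335 0.09716232 0.15695658]
w4 2513 [0.5155 0.0127 0.1029] [0.5932 0.1022 0.142 ]
[0.5331 0.0155 0.1029] [0.5725 0.0963 0.1076]
[0.5385 0.0127 0.1285] [0.5678 0.1019 0.1349]Traceback (most recent call last):
  File "<stdin>", line 8, in <module>
    return umr_minimum(a, axis, None, out, keepdims, initial, where)
ValueError: zero-size array to reduction operation minimum which has no identity
```

View pics/w4.png

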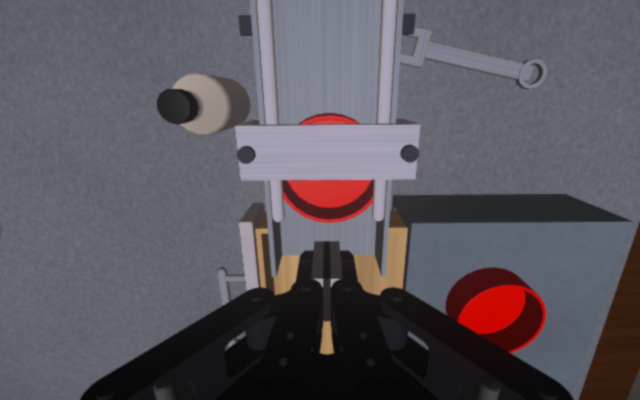

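Seen through the gap: the cap spans y 0.013–0.102, and its front wall is visible at (328,215) ahead of the strap edge at row 180. The free pocket is y 0.016–0.0565, so descend at y 0.036.

```bash
python3 -m creep '[[[0,0,0],[0.001,0,0.03],-1],[[0,0,0],[0.001,0,0.05],-1],[[0,0,0],[0.001,0,0.065],-1],[[0,0,0],[0.001,0,0.08],-1],[[0,0,0],[0.001,0,0.09],-1],[[0,0,0],[0.001,0,0.098],-1],[[0,0,0],[0.001,0,0.103],-1],[[0,0,0],[0.001,0,0.103],-1]]'; python3 -c "
from h import *
go(.5515,-.029,.117,-1.3)"
```

```text
t: 13.95
tool_pos: [0.5523, 0.0365, 0.1171]
tcp_rot: [-0.0, 0.715, 0.699, -0.0]
force: [0.6, -0.6, -0.8]
grip_width: 0.0
turn [-0.    -0.    -0.001] shift [-0.0655  0.0007  0.0001] q [-0.47  0.42  0.42  1.96 -0.23  0.81  0.06] pos [0.5523 0.0365 0.1171] F [ 0.6 -0.6 -0.8] t 13.95
```

```bash
python3 -m creep '[[[0,0,0],[-0.006,0,0],-1],[[0,0,0],[-0.014,0,0],-1],[[0,0,0],[-0.024,0,0],-1],[[0,0,0],[-0.036,0,0],-1],[[0,0,0],[-0.048,0,0],-1],[[0,0,0],[-0.06,0,0],-1],[[0,0,0],[-0.072,0,0],-1],[[0,0,0],[-0.082,0,0],-1],[[0,0,0],[-0.088,0,0],-1],[[0,0,0],[-0.0915,0,0],-1]]'
python3 -m creep '[[[0,0,0],[0,0,0],-1],[[0,0,0],[0.012,0,0],-1],[[0,0,0],[0.014,0,-0.03],-1],[[0,0,0],[0.014,0,-0.09],-1],[[0,0,0],[0.014,0,-0.104],-1],[[0,0,0],[0.014,0,-0.104],-1]]'
python3 - <<'E'
from h import *
snap('wrist','w5'); go(.5525,.038,.117,-1.3)
for t in ('w5',):
    P,d=pts(t); im=cv2.imread(f'pics/{t}.png').astype(int)
    red=(im[...,2]>100)&(im[...,0]<80)&(im[...,1]<80)&(P[...,2]>.02)&(P[...,2]<.15)&(P[...,0]<.62)&(P[...,0]>.5); Q=P[red]; print(t,len(Q),Q.min(0).round(4),Q.max(0).round(4)) 
    B=Q[(Q[:,2]>.125)&(abs(Q[:,0]-.553)<.03)]; print(B.min(0).round(4),B.max(0).round(4))
E
```

```text
t: 15.2
tool_pos: [0.5501, -0.0553, 0.1171]
tcp_rot: [-0.0, 0.715, 0.699, -0.0]
force: [0.2, 0.6, -0.7]
grip_width: 0.0002
t: 15.95
tool_pos: [0.551, -0.0399, 0.2219]
tcp_rot: [0.0, 0.715, 0.699, 0.001]
force: [0.8, -0.0, -0.2]
grip_width: 0.0002
turn [-0.001 -0.001  0.001] shift [0.0779 0.0009 0.1036] q [-0.39  0.29  0.48  1.86 -0.16  1.02  0.13] pos [ 0.55   -0.04    0.2205] F [ 0.4 -0.2 -1. ] t 16.0
w5 7585 [ 0.5041 -0.2106  0.0234] [0.5986 0.0193 0.135 ]
[ 0.5231 -0.07    0.1253] [0.583  0.0193 0.1349]
```

View pics/w5.png

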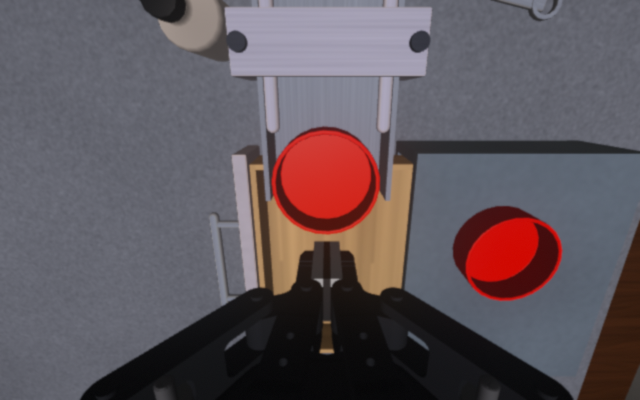

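The cap now lies on the exit (centre pixel (326,180), y −0.070 to 0.019), clear of the strap edge at row 77. Drop in behind it and push it off.

```bash
python3 -m creep '[[[0,0,0],[0.03,0,0],-1],[[0,0,0],[0.078,0.001,0],-1],[[0,0,0],[0.078,0.001,0.02],-1],[[0,0,0],[0.078,0.001,0.05],-1],[[0,0,0],[0.078,0.001,0.07],-1],[[0,0,0],[0.078,0.001,0.085],-1],[[0,0,0],[0.078,0.001,0.097],-1],[[0,0,0],[0.078,0.001,0.105],-1],[[0,0,0],[0.078,0.001,0.105],-1]]'; python3 -c "
from h import *
go(.5515,-.08,.115,-1.3)"
```

```text
t: 17.12
tool_pos: [0.5532, 0.037, 0.1159]
tcp_rot: [-0.0, 0.715, 0.699, -0.0]
force: [-0.2, -0.1, 0.2]
grip_width: 0.0002
turn [-0.001  0.    -0.   ] shift [-0.117   0.001   0.0009] q [-0.46  0.43  0.41  1.96 -0.23  0.81  0.05] pos [0.5532 0.037  0.1159] F [-0.2 -0.1  0.2] t 17.12
```

```bash
python3 -m creep '[[[0,0,0],[-0.006,0,0],-1],[[0,0,0],[-0.016,0,0],-1],[[0,0,0],[-0.034,0,0],-1],[[0,0,0],[-0.058,0,0],-1],[[0,0,0],[-0.082,0,0],-1],[[0,0,0],[-0.106,0,0],-1],[[0,0,0],[-0.125,0,0],-1],[[0,0,0],[-0.125,0,-0.02],-1],[[0,0,0],[-0.125,0,-0.08],-1],[[0,0,0],[-0.125,0,-0.13],-1]]'
python3 - <<'E'
from h import *
snap('top','top6'); go(.5,-.02,.28,-1.3)
P,d=pts('top6'); im=cv2.imread('pics/top6.png').astype(int)
red=(im[...,2]>100)&(im[...,0]<80)&(im[...,1]<80)&(P[...,2]>.0)&(P[...,0]<.66)&(P[...,0]>.4); Q=P[red]; print(len(Q),Q.min(0).round(4),Q.max(0).round(4)) if len(Q) else 0
E
```

```text
t: 18.38
tool_pos: [0.5503, -0.0891, 0.2481]
tcp_rot: [0.0, 0.716, 0.699, 0.0]
force: [1.0, -0.2, 0.3]
grip_width: 0.0002
turn [ 0.013 -0.    -0.002] shift [ 0.0687 -0.0554 -0.0257] q [-0.31  0.27  0.49  1.81 -0.14  1.08  0.21] pos [ 0.5541 -0.09    0.255 ] F [ 2.9 -0.3  4.3] t 18.43
1173 [ 0.444  -0.1027  0.0218] [0.5954 0.009  0.8197]
```

View pics/top6.png

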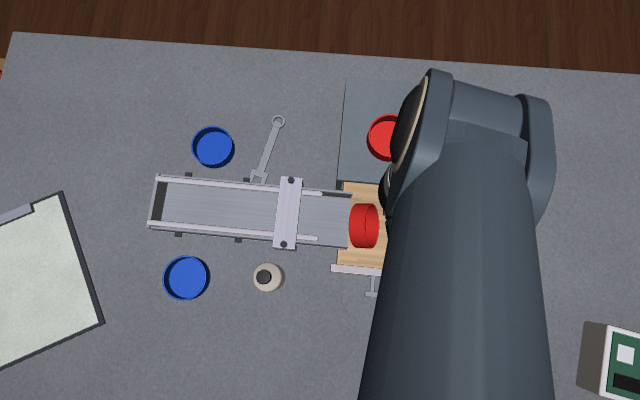

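The cap is off the track and in the drawer at (364,226), apparently tilted. Clear the arm away and look again.

```bash
python3 -m creep '[[[0,0,0],[0.05,0,-0.02],-1],[[0,0,0],[0.1,0,-0.02],-1],[[0,0,0],[0.16,0,-0.02],-1],[[0,0,0],[0.22,0,-0.02],-1],[[0,0,0],[0.28,0,-0.02],-1],[[0,0,0],[0.28,0,-0.02],-1]]'
python3 - <<'E'
from h import *
snap('top','top7'); go(.5,-.02,.28,-1.3)
P,d=pts('top7'); im=cv2.imread('pics/top7.png')
b=im.astype(int); red=(b[...,2]>100)&(b[...,0]<80)&(b[...,1]<80)&(P[...,0]<.64)&(P[...,0]>.4)&(P[...,1]<-.02); Q=P[red]; print(len(Q),Q.min(0).round(4),Q.max(0).round(4),np.percentile(Q[:,2],[5,25,50,75,95]).round(3))
for y in np.arange(-.14,-.03,.01):
    s=Q[abs(Q[:,1]-y)<.005]
    if len(s): print(y.round(3),len(s),s[:,2].min().round(3),s[:,2].max().round(3))
cv2.imwrite('pics/c7.png',cv2.resize(im[80:320,320:500],None,fx=2.4,fy=2.4,interpolation=cv2.INTER_CUBIC))
E
```

```text
t: 19.18
tool_pos: [0.5559, 0.1981, 0.2654]
tcp_rot: [-0.001, 0.712, 0.703, 0.0]
force: [-0.6, -0.8, 0.6]
grip_width: -0.0001
turn [-0.001  0.     0.005] shift [-0.2151 -0.0526 -0.0143] q [-0.69  0.31  0.36  1.72 -0.12  1.14 -0.31] pos [0.5565 0.1941 0.2656] F [ 0.4 -1.4 -0.5] t 19.23
1171 [ 0.5085 -0.1027  0.0231] [ 0.5951 -0.037   0.1171] [0.031 0.041 0.093 0.105 0.113]
-0.1 100 0.034 0.055
-0.09 208 0.03 0.073
-0.08 173 0.026 0.094
-0.07 99 0.035 0.115
-0.06 246 0.079 0.117
-0.05 220 0.023 0.114
-0.04 125 0.023 0.109
```

View pics/c7.png

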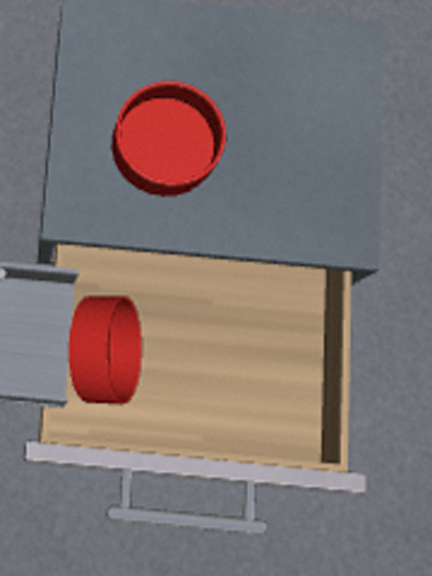

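The cap stands on edge, leaning on the track end at crop (105,350), with its top at z≈0.117 and its open side facing −y. It has to lie, so I'll tip it over with the closed fingers from the track side. Drawer and spare cap look fine.

```bash
python3 -c "
from h import *
go(.552,-.003,.104,-1.3)"
python3 -m creep '[[[0,0,0],[-0.06,0,0],-1],[[0,0,0],[-0.12,0,0],-1],[[0,0,0],[-0.18,0,0],-1],[[0,0,0],[-0.195,0,0],-1],[[0,0,0],[-0.195,0,0.05],-1],[[0,0,0],[-0.195,0,0.1],-1],[[0,0,0],[-0.195,0,0.1],-1]]'; python3 -c "
from h import *
go(.552,-.003,.104,-1.3)"
```

```text
turn [-0.001  0.     0.005] shift [-0.1972 -0.0008  0.1616] q [-0.69  0.31  0.36  1.72 -0.12  1.14 -0.31] pos [0.5565 0.1941 0.2656] F [ 0.4 -1.4 -0.5] t 19.23
t: 20.1
tool_pos: [0.5494, -0.0036, 0.1632]
tcp_rot: [-0.003, 0.716, 0.699, -0.003]
force: [1.1, -0.1, 0.8]
grip_width: -0.0005
turn [-0.008  0.001 -0.001] shift [0.0008 0.0031 0.0592] q [-0.4   0.36  0.42  1.92 -0.18  0.91  0.08] pos [ 0.5494 -0.0036  0.1632] F [ 1.1 -0.1  0.8] t 20.1
```

```bash
python3 -m creep '[[[0,0,0],[0,0.001,0.025],-1],[[0,0,0],[0,0.001,0.045],-1],[[0,0,0],[0,0.001,0.055],-1],[[0,0,0],[0,0.001,0.058],-1],[[0,0,0],[0,0.001,0.058],-1]]'; python3 -c "
from h import *
go(.552,-.12,.105,-1.3)"
```

```text
t: 20.72
tool_pos: [0.5541, -0.003, 0.1092]
tcp_rot: [0.0, 0.715, 0.699, 0.001]
force: [0.4, 0.9, 0.6]
grip_width: 0.0001
turn [ 0.002 -0.    -0.   ] shift [-0.117   0.0006  0.0042] q [-0.38  0.43  0.4   1.96 -0.23  0.79  0.12] pos [ 0.5541 -0.003   0.1092] F [0.4 0.9 0.6] t 20.73
```

```bash
python3 -m creep '[[[0,0,0],[-0.008,0,0.005],-1],[[0,0,0],[-0.018,-0.001,0.005],-1],[[0,0,0],[-0.028,-0.001,0.005],-1],[[0,0,0],[-0.038,-0.001,0.005],-1],[[0,0,0],[-0.05,-0.002,0.005],-1],[[0,0,0],[-0.062,-0.002,0.005],-1],[[0,0,0],[-0.074,-0.002,0.005],-1],[[0,0,0],[-0.086,-0.002,0.005],-1],[[0,0,0],[-0.098,-0.002,0.005],-1],[[0,0,0],[-0.105,-0.002,0.005],-1]]'
python3 - <<'E'
from h import *
go(.552,-.12,.105,-1.3)
p,d=snap('scene','s8'); P,d=pts('s8'); b=p.astype(int); red=(b[...,2]>90)&(b[...,0]<80)&(b[...,1]<80)&(P[...,0]<.64)&(P[...,0]>.4)&(P[...,1]<.05); Q=P[red]; print(len(Q),Q.min(0).round(4) if len(Q) else 0,Q.max(0).round(4) if len(Q) else 0)
p,d=snap('wrist','w8'); P,d=pts('w8'); b=p.astype(int); red=(b[...,2]>90)&(b[...,0]<80)&(b[...,1]<80)&(P[...,0]<.64)&(P[...,0]>.4)&(P[...,1]<.05); Q=P[red]; print(len(Q),Q.min(0).round(4) if len(Q) else 0,Q.max(0).round(4) if len(Q) else 0)
E
```

```text
t: 21.98
tool_pos: [0.5594, -0.1133, 0.1134]
tcp_rot: [0.011, 0.716, 0.698, 0.007]
force: [0.3, -4.7, 37.3]
grip_width: 0.0001
turn [ 0.025  0.005 -0.002] shift [-0.0068 -0.0075  0.0083] q [-0.19  0.44  0.41  1.94 -0.24  0.78  0.33] pos [ 0.5594 -0.1133  0.1134] F [ 0.3 -4.7 37.3] t 21.98
1147 [ 0.4815 -0.2673  0.0238] [ 0.6095 -0.0222  0.1202]
11781 [ 0.4766 -0.2664  0.0219] [ 0.6371 -0.0257  0.2561]
```

```bash
python3 -m creep '[[[0,0,0],[0,0,-0.012],-1],[[0,0,0],[0,0,-0.03],-1],[[0,0,0],[0,0,-0.07],-1],[[0,0,0],[0.05,0,-0.1],-1],[[0,0,0],[0.11,0,-0.12],-1],[[0,0,0],[0.17,0,-0.12],-1],[[0,0,0],[0.23,0,-0.12],-1],[[0,0,0],[0.23,0,-0.12],-1]]'
python3 - <<'E'
from h import *
go(.552,-.12,.105,-1.3)
p,d=snap('top','t9'); s,_=snap('scene','s9')
f=lambda a,k:cv2.resize(a,None,fx=k,fy=k,interpolation=cv2.INTER_CUBIC)
a=f(p[160:300,320:500],2.2); c=f(s[140:280,130:330],2.0)
h=max(a.shape[0],c.shape[0]); pad=lambda x:cv2.copyMakeBorder(x,0,h-x.shape[0],0,0,cv2.BORDER_CONSTANT)
cv2.imwrite('pics/c9.png',np.hstack([pad(a),pad(c)]))
P,d=pts('t9'); b=p.astype(int); red=(b[...,2]>100)&(b[...,0]<80)&(b[...,1]<80)&(P[...,0]<.64)&(P[...,0]>.4)&(P[...,1]<-.02); Q=P[red]; print(len(Q),Q.min(0).round(4),Q.max(0).round(4))
for y in np.arange(-.28,-.03,.01):
    s=Q[abs(Q[:,1]-y)<.005]
    if len(s): print(y.round(3),len(s),s[:,2].min().round(3),s[:,2].max().round(3))
E
```

```text
t: 23.08
tool_pos: [0.553, 0.1287, 0.2227]
tcp_rot: [-0.001, 0.711, 0.703, -0.0]
force: [-0.1, -0.3, 0.2]
grip_width: -0.0002
turn [-0.002 -0.002  0.011] shift [-0.2489  0.0022  0.1172] q [-0.59  0.31  0.36  1.82 -0.13  1.04 -0.19] pos [0.553  0.1287 0.2227] F [-0.1 -0.3  0.2] t 23.07
1126 [ 0.5223 -0.1022  0.0242] [ 0.6093 -0.0366  0.1196]
-0.1 79 0.035 0.053
-0.09 196 0.03 0.072
-0.08 178 0.024 0.095
-0.07 99 0.033 0.117
-0.06 229 0.073 0.12
-0.05 228 0.069 0.114
-0.04 117 0.084 0.109
```

View pics/c9.png

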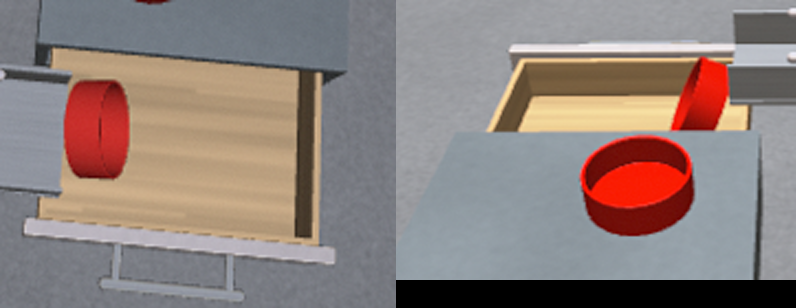

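The picture shows the cap still leaning on the track end at crop (97,130), with its top at z 0.12 and shifted to x≈0.566. My fingers rode over its top edge. I'll repeat it lower and slower, centred on the cap. Once the fingers are past the track edge they can go deeper, so the push is solid. That was picture 12, so from here I check by depth numbers.

```bash
python3 -m creep '[[[0,0,0.005],[-0.06,0.004,0],-1],[[0,0,0.01],[-0.11,0.008,0],-1],[[0,0,0.01],[-0.13,0.014,0.02],-1],[[0,0,0.01],[-0.13,0.014,0.06],-1],[[0,0,0.01],[-0.13,0.014,0.09],-1],[[0,0,0.01],[-0.13,0.014,0.105],-1],[[0,0,0.01],[-0.13,0.014,0.105],-1],[[0,0,0.01],[-0.13,0.014,0.105],-1]]'; python3 -c "
from h import *
go(.565,-.058,.1025,-1.3)"
```

```text
t: 24.18
tool_pos: [0.5662, -0.0087, 0.1195]
tcp_rot: [0.001, 0.719, 0.695, 0.001]
force: [0.3, 0.3, -1.1]
grip_width: 0.0004
turn [ 0.002 -0.    -0.011] shift [-0.0493  0.0004  0.017 ] q [-0.36  0.43  0.39  1.93 -0.22  0.82  0.11] pos [ 0.5662 -0.0087  0.1195] F [ 0.3  0.3 -1.1] t 24.18
```

```bash
python3 -m creep '[[[0,0,-0.011],[0.004,0,0.008],-1],[[0,0,-0.011],[0.004,0,0.014],-1],[[0,0,-0.011],[0.004,0,0.0165],-1],[[0,0,-0.011],[0.004,0,0.0165],-1],[[0,0,-0.011],[0.004,0,0.0165],-1]]'; python3 -c "
from h import *
go(.565,-.058,.1025,-1.3)"
```

```text
t: 24.8
tool_pos: [0.5656, -0.0043, 0.1019]
tcp_rot: [0.0, 0.715, 0.699, 0.0]
force: [0.1, -0.8, -0.4]
grip_width: 0.0001
turn [ 0.    -0.     0.001] shift [-0.0537  0.0006 -0.0006] q [-0.35  0.46  0.38  1.94 -0.23  0.79  0.13] pos [ 0.5656 -0.0043  0.1019] F [ 0.1 -0.8 -0.4] t 24.8
```

```bash
python3 -m creep '[[[0,0,0],[-0.008,0,0],-1],[[0,0,0],[-0.016,0,0],-1],[[0,0,0],[-0.022,0,0],-1],[[0,0,0],[-0.028,0,0],-1],[[0,0,0],[-0.034,0,0],-1],[[0,0,0],[-0.04,0,0],-1],[[0,0,0],[-0.046,0,0],-1],[[0,0,0],[-0.052,0,0],-1],[[0,0,0],[-0.056,0,0],-1],[[0,0,0],[-0.056,0,0],-1]]'
cat >> h.py <<'E'
def cap(n,tag):
    snap(n,tag); P,d=pts(tag); b=cv2.imread(f'pics/{tag}.png').astype(int)
    m=(b[...,2]>90)&(b[...,0]<80)&(b[...,1]<80)&(P[...,0]<.635)&(P[...,0]>.4)&(P[...,1]<-.02)&(P[...,1]>-.28)&(P[...,2]<.16); Q=P[m]
    print(n,len(Q),Q.min(0).round(3) if len(Q) else 0,Q.max(0).round(3) if len(Q) else 0)
    for y in np.arange(-.27,-.02,.01):
        s=Q[abs(Q[:,1]-y)<.005]
        if len(s)>8: print('  y%.2f n%d z %.3f..%.3f x %.3f..%.3f'%(y,len(s),s[:,2].min(),s[:,2].max(),s[:,0].min(),s[:,0].max()))
E
python3 -c "
from h import *
go(.565,-.058,.1025,-1.3); cap('scene','s10')"
```

```text
t: 26.05
tool_pos: [0.571, -0.0605, 0.1083]
tcp_rot: [0.005, 0.715, 0.699, 0.006]
force: [-0.2, 2.8, 28.9]
grip_width: 0.0001
turn [ 0.015 -0.002  0.001] shift [ 0.0024 -0.0062  0.0057] q [-0.26  0.45  0.38  1.93 -0.24  0.79  0.23] pos [ 0.571  -0.0605  0.1083] F [-0.2  2.8 28.9] t 26.05
scene 676 [ 0.481 -0.268  0.023] [ 0.616 -0.022  0.116]
  y-0.27 n91 z 0.030..0.068 x 0.494..0.595
  y-0.26 n51 z 0.033..0.067 x 0.489..0.563
  y-0.10 n105 z 0.076..0.116 x 0.555..0.615
  y-0.09 n149 z 0.075..0.116 x 0.555..0.616
  y-0.08 n163 z 0.027..0.115 x 0.486..0.616
  y-0.07 n94 z 0.047..0.114 x 0.548..0.615
```

```bash
python3 -c "
from h import *
cap('wrist','w11')"; python3 -m creep '[[[0,0,0],[0,0,-0.006],-1],[[0,0,0],[0,0,-0.01],-1],[[0,0,0],[0,0,-0.015],-1],[[0,0,0],[0,0,-0.02],-1],[[0,0,0],[0,0,-0.03],-1]]'; python3 -c "
from h import *
cap('scene','s11');cap('wrist','w12'); go(.56,.1,.2,-1.3)"
```

```text
wrist 2115 [ 0.478 -0.221  0.022] [ 0.635 -0.024  0.159]
  y-0.11 n9 z 0.025..0.079 x 0.478..0.635
  y-0.10 n18 z 0.024..0.090 x 0.479..0.635
  y-0.09 n377 z 0.024..0.107 x 0.479..0.635
  y-0.08 n841 z 0.024..0.110 x 0.479..0.610
  y-0.07 n784 z 0.025..0.158 x 0.479..0.613
  y-0.05 n45 z 0.135..0.159 x 0.537..0.602
  y-0.04 n9 z 0.105..0.136 x 0.598..0.598
t: 26.78
tool_pos: [0.5638, -0.0602, 0.1316]
tcp_rot: [-0.001, 0.715, 0.699, -0.001]
force: [0.2, 1.0, 0.5]
grip_width: -0.0001
scene 838 [ 0.481 -0.267  0.023] [ 0.613 -0.022  0.115]
  y-0.27 n100 z 0.031..0.068 x 0.495..0.595
  y-0.26 n57 z 0.030..0.068 x 0.488..0.548
  y-0.11 n34 z 0.073..0.115 x 0.555..0.611
  y-0.10 n160 z 0.071..0.115 x 0.552..0.612
  y-0.09 n164 z 0.073..0.115 x 0.553..0.613
  y-0.08 n202 z 0.047..0.114 x 0.556..0.612
  y-0.07 n94 z 0.038..0.113 x 0.525..0.592
wrist 2150 [ 0.477 -0.249  0.022] [ 0.635 -0.024  0.159]
  y-0.13 n10 z 0.024..0.080 x 0.478..0.634
  y-0.12 n9 z 0.024..0.080 x 0.478..0.635
  y-0.11 n68 z 0.026..0.103 x 0.479..0.635
  y-0.10 n487 z 0.024..0.107 x 0.479..0.635
  y-0.09 n641 z 0.025..0.109 x 0.479..0.635
  y-0.08 n785 z 0.024..0.110 x 0.479..0.635
  y-0.07 n86 z 0.025..0.108 x 0.479..0.581
  y-0.05 n15 z 0.150..0.159 x 0.551..0.578
  y-0.04 n9 z 0.106..0.134 x 0.504..0.598
turn [ 0.002 -0.     0.001] shift [ 0.1602 -0.0085 -0.0671] q [-0.27  0.42  0.4   1.91 -0.21  0.85  0.21] pos [ 0.5651 -0.0604  0.133 ] F [-0.2 -0.2  0.5] t 26.88
```

Run:
```python
from h import *
for t in('s11','w12'):
    P,d=pts(t); b=cv2.imread(f'pics/{t}.png').astype(int)
    m=(b[...,2]>90)&(b[...,0]<40)&(b[...,1]<40)&(P[...,0]<.635)&(P[...,0]>.49)&(P[...,1]<-.05)&(P[...,1]>-.13)&(P[...,2]<.125); Q=P[m]
    for z in np.arange(.03,.12,.01):
        s=Q[abs(Q[:,2]-z)<.005]
        if len(s): print(t,z.round(3),len(s),'x',s[:,0].min().round(3),s[:,0].max().round(3),'y',np.percentile(s[:,1],[1,10,90,99]).round(4))
```

```text
s11 0.04 2 x 0.56 0.562 y [-0.0744 -0.0744 -0.0743 -0.0743]
s11 0.05 9 x 0.551 0.579 y [-0.075  -0.0749 -0.0743 -0.0742]
s11 0.06 20 x 0.54 0.592 y [-0.0754 -0.0752 -0.074  -0.0738]
s11 0.07 48 x 0.535 0.613 y [-0.1052 -0.1014 -0.0743 -0.0737]
s11 0.08 104 x 0.547 0.612 y [-0.1068 -0.1028 -0.075  -0.0741]
s11 0.09 118 x 0.539 0.611 y [-0.106  -0.103  -0.075  -0.0742]
s11 0.1 86 x 0.554 0.604 y [-0.1059 -0.1039 -0.0751 -0.0743]
s11 0.11 94 x 0.552 0.594 y [-0.1048 -0.1013 -0.0756 -0.0747]
w12 0.08 27 x 0.52 0.604 y [-0.1025 -0.1007 -0.0766 -0.0748]
w12 0.09 355 x 0.521 0.604 y [-0.1046 -0.1011 -0.0774 -0.075 ]
w12 0.1 954 x 0.527 0.599 y [-0.1058 -0.1023 -0.0775 -0.0752]
w12 0.11 465 x 0.536 0.589 y [-0.0999 -0.0943 -0.0768 -0.0751]
```

The cap now stands upright on its rim (plate face at y −0.0745, x≈0.565, top z 0.113), free of the track. Lower in behind the plate and tip it over.

```bash
python3 -m creep '[[[0,0,0],[0.0045,0,0.01],-1],[[0,0,0],[0.0045,0,0.02],-1],[[0,0,0],[0.0045,0,0.028],-1],[[0,0,0],[0.0045,0,0.03],-1],[[0,0,0],[0.0045,0,0.03],-1],[[0,0,0],[-0.001,0,0.033],-1],[[0,0,0],[-0.003,0,0.038],-1],[[0,0,0],[-0.009,0,0.038],-1],[[0,0,0],[-0.015,0,0.038],-1],[[0,0,0],[-0.021,0,0.038],-1]]'; python3 -m creep '[[[0,0,0],[-0.006,0,0],-1],[[0,0,0],[-0.014,0,0],-1],[[0,0,0],[-0.022,0,0],-1],[[0,0,0],[-0.03,0,0],-1],[[0,0,0],[-0.036,0,0],-1],[[0,0,0],[-0.036,0,0],-1]]'; python3 -c "
from h import *
cap('scene','s13')"
```

```text
t: 28.12
tool_pos: [0.5639, -0.0818, 0.0939]
tcp_rot: [0.0, 0.715, 0.699, 0.0]
force: [-0.1, -0.3, 0.6]
grip_width: -0.0001
t: 28.88
tool_pos: [0.5629, -0.1179, 0.0938]
tcp_rot: [0.0, 0.715, 0.699, -0.0]
force: [-0.1, -0.2, 0.1]
grip_width: 0.0001
scene 894 [ 0.483 -0.267  0.025] [ 0.595 -0.022  0.115]
  y-0.27 n86 z 0.031..0.068 x 0.490..0.595
  y-0.26 n40 z 0.030..0.068 x 0.489..0.561
  y-0.19 n58 z 0.025..0.058 x 0.483..0.586
  y-0.18 n86 z 0.054..0.059 x 0.527..0.587
  y-0.17 n94 z 0.033..0.058 x 0.485..0.587
  y-0.16 n96 z 0.033..0.058 x 0.485..0.587
  y-0.15 n103 z 0.054..0.059 x 0.516..0.588
  y-0.14 n97 z 0.053..0.058 x 0.521..0.588
  y-0.13 n95 z 0.053..0.059 x 0.522..0.590
  y-0.12 n80 z 0.054..0.058 x 0.530..0.588
  y-0.11 n55 z 0.040..0.115 x 0.544..0.584
```

The cap fell flat: its top is level at z≈0.055 (drawer floor 0.022 + 0.032), underside up. Retreat and make the final checks.

```bash
python3 -m creep '[[[0,0,0],[0,0,-0.03],-1],[[0,0,0],[0,0,-0.08],-1],[[0,0,0],[0,0,-0.13],-1],[[0,0,0],[0.06,0,-0.15],-1],[[0,0,0],[0.12,0,-0.15],-1],[[0,0,0],[0.18,0,-0.15],-1],[[0,0,0],[0.24,0,-0.15],-1],[[0,0,0],[0.3,0,-0.15],-1],[[0,0,0],[0.3,0,-0.15],-1],[[0,0,0],[0.3,0,-0.15],-1]]'
python3 - <<'E'
from h import *
snap('top','tf'); snap('scene','sf')
def red(b): b=b.astype(int); return (b[...,2]>100)&(b[...,0]<60)&(b[...,1]<60)
P,d=pts('tf'); b=cv2.imread('pics/tf.png'); P0,_=pts('top0'); b0=cv2.imread('pics/top0.png')
def rep(n,P,m): Q=P[m]; print(n,len(Q),Q.min(0).round(3),Q.max(0).round(3),np.median(Q,0).round(3)) if len(Q) else print(n,0)
D=lambda P:(P[...,0]<.635)&(P[...,0]>.4)&(P[...,1]<-.02)&(P[...,1]>-.28)
rep('cap',P,red(b)&D(P))
S=lambda P:(P[...,0]>.66)&(P[...,2]>.09)&(P[...,2]<.14)
rep('spare0',P0,red(b0)&S(P0)); rep('spare1',P,red(b)&S(P))
H=lambda P:(P[...,2]>.048)&(P[...,2]<.062)&(P[...,0]>.39)&(P[...,0]<.44)&(P[...,1]>-.23)&(P[...,1]<-.08); rep('handle',P,H(P))
s0,s1=[cv2.imread(f'pics/{t}.png').astype(int) for t in('scene0','sf')]
Ps0,_=pts('scene0');Ps,_=pts('sf')
B=lambda P:(abs(P[...,0]-.438)<.035)&(abs(P[...,1]-.11)<.035)&(P[...,2]>.02)&(P[...,2]<.14)
rep('bottle0',P0,B(P0));rep('bottle1',P,B(P))
print('spanner diff scene',np.abs(s1-s0)[230:310,380:420].mean(), 'blue area',np.abs(s1-s0)[235:285,435:495].mean(),'spare',np.abs(s1-s0)[205:260,220:282].mean())
print('spanner diff top',np.abs(b.astype(int)-b0)[110:185,250:290].mean(),read_state()['force'],read_state()['tool_pos'])
E
```

```text
t: 30.18
tool_pos: [0.5693, 0.1826, 0.2436]
tcp_rot: [0.0, 0.715, 0.7, -0.0]
force: [-0.2, -0.6, -0.3]
grip_width: -0.0002
cap 43 [ 0.516 -0.166  0.042] [ 0.583 -0.106  0.056] [ 0.527 -0.123  0.052]
spare0 1264 [ 0.681 -0.151  0.09 ] [ 0.769 -0.063  0.126] [ 0.73  -0.109  0.095]
spare1 1197 [ 0.681 -0.151  0.091] [ 0.769 -0.063  0.125] [ 0.731 -0.109  0.095]
handle 388 [ 0.423 -0.208  0.049] [ 0.439 -0.082  0.061] [ 0.429 -0.145  0.057]
bottle0 738 [0.411 0.083 0.02 ] [0.466 0.138 0.134] [0.439 0.105 0.093]
bottle1 737 [0.411 0.084 0.021] [0.466 0.138 0.134] [0.439 0.105 0.093]
spanner diff scene 2.208854166666667 blue area 1.6517777777777778 spare 2.964613880742913
spanner diff top 14.867 [-0.16330232 -0.48802765  0.83772588] [0.56970275 0.18098538 0.24383055]
```

Cap flat, spare, bottle and spanner unmoved. The handle seems a few mm farther in than before, so compare.

Run:
```python
from h import *
for t in('top1','top7','t9','tf'):
    P,d=pts(t)
    m=(P[...,2]>.049)&(P[...,2]<.062)&(P[...,0]>.40)&(P[...,0]<.445)
    for a,b in((-.102,-.092),(-.125,-.112),(-.18,-.14)):
        Q=P[m&(P[...,1]>a)&(P[...,1]<b)]; print(t,a,len(Q),np.percentile(Q[:,0],[2,50,98]).round(4) if len(Q) else '')
go(.4285,-.146,.2,-1.3)
```

```text
top1 -0.102 54 [0.4159 0.4256 0.4448]
top1 -0.125 35 [0.4157 0.4201 0.4254]
top1 -0.18 121 [0.4141 0.4195 0.4245]
top7 -0.102 54 [0.416  0.4255 0.4448]
top7 -0.125 34 [0.4157 0.4201 0.4253]
top7 -0.18 118 [0.414  0.4195 0.4245]
t9 -0.102 44 [0.4255 0.4332 0.4449]
t9 -0.125 39 [0.4251 0.4296 0.4349]
t9 -0.18 119 [0.4236 0.4291 0.4341]
tf -0.102 44 [0.4255 0.4332 0.4449]
tf -0.125 36 [0.4252 0.4296 0.4349]
tf -0.18 119 [0.4236 0.429  0.434 ]
turn [-0.     0.001 -0.002] shift [-0.3303 -0.1332  0.044 ] q [-0.63  0.34  0.33  1.73 -0.12  1.1  -0.29] pos [0.5697 0.181  0.2438] F [-0.2 -0.5  0.8] t 30.27
```

The first tipping try pushed the drawer in by 9.5 mm. Pull it right out again, gripping as before.

```bash
python3 -m creep '[[[0,0,0],[-0.055,-0.022,0],-0.35],[[0,0,0],[-0.11,-0.044,0],-0.35],[[0,0,0],[-0.165,-0.066,0],-0.35],[[0,0,0],[-0.22,-0.088,0],-0.35],[[0,0,0],[-0.275,-0.11,0],-0.35],[[0,0,0],[-0.33,-0.132,0],-0.35],[[0,0,0],[-0.33,-0.132,0.05],-0.35],[[0,0,0],[-0.33,-0.132,0.09],-0.35],[[0,0,0],[-0.33,-0.132,0.09],-0.35],[[0,0,0],[-0.33,-0.132,0.09],-0.35]]'; python3 -c "
from h import *
go(.429,-.146,.037,-1.3)"
```

```text
t: 31.52
tool_pos: [0.4311, -0.1452, 0.1551]
tcp_rot: [0.001, 0.715, 0.699, 0.001]
force: [0.8, 0.1, 1.0]
grip_width: 0.0276
turn [ 0.002  0.    -0.001] shift [-0.0008 -0.0023  0.1181] q [-0.22  0.21  0.52  2.14 -0.15  0.81  0.37] pos [ 0.4311 -0.1452  0.1551] F [0.8 0.1 1. ] t 31.52
```

```bash
python3 -m creep '[[[0,0,0],[0,-0.002,0.04],-0.35],[[0,0,0],[0,-0.002,0.08],-0.35],[[0,0,0],[0,-0.002,0.105],-0.35],[[0,0,0],[0,-0.002,0.118],-0.35],[[0,0,0],[0,-0.002,0.118],-0.35],[[0,0,0],[0,-0.002,0.118],-1],[[0,0,0],[0,-0.002,0.118],-1],[[0,0,0],[0,-0.002,0.118],-1]]' 40; python3 -m creep '[[[0,0,0],[0,-0.003,0],-1],[[0,0,0],[0,-0.006,0],-1],[[0,0,0],[0,-0.009,0],-1],[[0,0,0],[0,-0.012,0],-1],[[0,0,0],[0,-0.012,0],-1]]'
```

```text
t: 32.52
tool_pos: [0.4294, -0.1445, 0.0369]
tcp_rot: [0.001, 0.715, 0.699, 0.001]
force: [-1.3, -0.4, 6.6]
grip_width: 0.0096
t: 33.15
tool_pos: [0.4193, -0.1443, 0.0369]
tcp_rot: [0.003, 0.715, 0.699, 0.002]
force: [5.2, 0.7, 5.5]
grip_width: 0.0094
```

Back at the stop (0.419, same as before). Relieve, release, rise, retreat and recheck.

```bash
python3 -m creep '[[[0,0,0],[0,0.002,0],-1],[[0,0,0],[0,0.002,0],-0.35],[[0,0,0],[0,0.002,0],-0.35],[[0,0,0],[0,0.002,0],-0.35],[[0,0,0],[0,0.002,-0.03],-0.35],[[0,0,0],[0,0.002,-0.08],-0.35],[[0,0,0],[0,0.002,-0.14],-0.35],[[0,0,0],[0,0.002,-0.19],-0.35],[[0,0,0],[0,0.002,-0.2],-0.35]]'; python3 -m creep '[[[0,0,0],[0.06,0.02,0],-0.35],[[0,0,0],[0.12,0.04,0],-0.35],[[0,0,0],[0.18,0.06,0],-0.35],[[0,0,0],[0.24,0.08,0],-0.35],[[0,0,0],[0.3,0.1,0],-0.35],[[0,0,0],[0.34,0.13,0],-0.35],[[0,0,0],[0.34,0.13,0],-0.35],[[0,0,0],[0.34,0.13,0],-0.35]]'
python3 - <<'E'
from h import *
snap('top','tg'); P,d=pts('tg'); P0,_=pts('top0'); b=cv2.imread('pics/tg.png').astype(int); b0=cv2.imread('pics/top0.png').astype(int)
m=(P[...,2]>.049)&(P[...,2]<.062)&(P[...,0]>.40)&(P[...,0]<.445)&(P[...,1]>-.18)&(P[...,1]<-.14); print('bar',np.percentile(P[m][:,0],[2,50,98]).round(4))
m=(P[...,2]>.047)&(P[...,2]<.062)&(P[...,0]>.48)&(P[...,0]<.62)&(P[...,1]>-.25)&(P[...,1]<-.05); Q=P[m]; print('cap',len(Q),cv2.minEnclosingCircle(Q[:,:2].astype(np.float32)),np.percentile(Q[:,2],[2,50,98]).round(4))
S=lambda P,b:(P[...,0]>.66)&(P[...,2]>.09)&(P[...,2]<.14)&(b[...,2]>100)&(b[...,0]<60)
for n,p,i in(('sp0',P0,b0),('sp1',P,b)): Q=p[S(p,i)]; print(n,Q.min(0).round(3),Q.max(0).round(3))
Bo=lambda P:(abs(P[...,0]-.438)<.035)&(abs(P[...,1]-.11)<.035)&(P[...,2]>.02)&(P[...,2]<.14)
print('bottle',np.median(P0[Bo(P0)],0).round(3),np.median(P[Bo(P)],0).round(3))
s=camera('scene')[0].astype(int); s0=cv2.imread('pics/scene0.png').astype(int); print('spanner',np.abs(s-s0)[232:308,385:417].mean()); print(read_state()['tool_pos'],read_state()['t'])
E
```

```text
t: 34.28
tool_pos: [0.4198, -0.1445, 0.2387]
tcp_rot: [0.002, 0.715, 0.699, 0.002]
force: [0.7, 0.4, -0.6]
grip_width: 0.0276
t: 35.28
tool_pos: [0.5549, 0.1918, 0.234]
tcp_rot: [-0.0, 0.715, 0.699, -0.002]
force: [-0.4, -0.8, 0.1]
grip_width: 0.0279
bar [0.4142 0.4196 0.4245]
cap 1531 ((0.5511578321456909, -0.15132711827754974), 0.04536813497543335) [0.0512 0.0543 0.0569]
sp0 [ 0.681 -0.151  0.09 ] [ 0.769 -0.063  0.126]
sp1 [ 0.682 -0.151  0.091] [ 0.768 -0.063  0.125]
bottle [0.439 0.105 0.093] [0.439 0.105 0.093]
spanner 2.629934210526316
[0.55509745 0.19107575 0.23509831] 35.375
```

```bash
python3 -c "
from bench import close_job; print(close_job())"
```

```text
the job is handed in; nothing more can be done
None
```

The job is handed in: the drawer is right out and the cap is lying flat in it, though upside down. I pulled the drawer to its stop, pushed the cap under the strap from behind, hooked it clear on the exit side and pushed it off the open end.

**What did not go cleanly**
- The cap first landed on its edge, leaning on the track end, so I had to tip it over with the closed fingers.
- On the first two tipping tries the fingers rode over the cap and pressed down on it with about 37 N and 29 N. The third try tipped it over at near-zero force.
- The first try also pushed the drawer in by 9.5 mm. I pulled it back to the stop after the cap was down, so the final pull came after the drop.

**Last checks**
- **Drawer:** the handle bar is at x 0.4196, the same as when it was first pulled out.
- **Cap:** centred at (0.551, −0.151), radius 45 mm, level top at z 0.054. That height matches the drawer floor plus the cap.
- **Spare cap and bottle:** unchanged to within 1 mm.
- **Spanner:** the scene image shows no change beyond noise. The one top-view comparison of the spanner did differ, probably because the arm was in the way, and I did not repeat it.
- **Robot:** touching nothing at 35.4 s.

I used all 12 picture views before the last tipping tries, so everything after that was checked from depth numbers and image comparisons, not by eye.

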